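Clip a sole-rubber coupon on the specimen plate

TASK

Load the orange-tan rubber coupon into the specimen plate: with one fingertip press the clip's blue thumb tab right down and keep it down, while the other fingertip pushes the coupon under the raised nose until it sits square against the end stop; then let go, so that the clip closes on it. Push the coupon flat along the plate without picking it up, and leave the dial gauge, the shoe last, the jar and the black spare coupon where they are.

Things in the scene. Friction and masses are not known exactly. Their poses are not given: they have to be found in the camera images.
- plate: Specimen plate screwed to the bench: dark steel base 170 x 78 x 10 mm with an aluminium bed 115 x 60 mm on it, bed top 18 mm above the bench, no side rails. Origin at bench height under the shut clip's nose, on the centre line; z up; x along the plate, the way the coupon is pushed. In plate x (mm): base -93 to 77, bed -85 to 30, end stop's face +14, clip hinge axis +22.
- stop (a point): Middle of the top edge of the end stop's face, which looks to plate -x: steel bar 30 mm wide, 7 mm above the bed, at plate x = 14 mm. Behind it two steel hinge lugs (plate x 15 to 29 mm, 16 to 20 mm either side of the centre line) stand up to 38 mm above the bench.
- clip (a joint): Rocker clip of spring steel, hinge angle in rad: 0 shut (nose 1 mm above the bare bed); grows as the blue tab is pressed down; 0.45 tab right down, at its limit. A spring shuts it: 0.04 N m shut, 0.12 N m right down (some 3 to 10 N of fingertip on the tab). Right down the nose is 11.5 mm above the bed; resting on the coupon about 0.30. A coupon pushed at the shut nose is blocked.
- tab (a point): Middle of the top face of the clip's blue thumb tab, 34 x 34 mm, 3 mm thick; moves with the clip. Shut, it slopes up away from the nose at 0.45 rad, its top rising from 25 mm above the bench at plate x = 36 mm to 40 mm at x = 66 mm. Right down it is level, its top 20 mm above the bench (2 mm above the bed), from x = 32 to 66 mm.
- nose (a point): Middle of the underside of the clip's nose, a steel roll 5 mm thick and 28 mm wide across the plate; moves with the clip. At plate x = 0 when shut; it swings about 3 mm back toward the waiting coupon (front of roll to x = -4.5 mm) as it rises.
- coupon: The orange-tan rubber coupon, a flat rigid block lying loose on the bed on the open side (plate -x) of the nose: 30 mm along its x, 36 mm along its y, 8 mm thick, 12 to 18 g. Origin: centre of its underside; z up; x roughly along plate x. Home against the end stop its origin is at plate x = -1 mm, 18 mm above the bench.
- spare: Black spare coupon on the bare bench, 30 x 36 x 8 mm, origin at the centre of its underside. Leave alone.
- gauge: Dial hardness gauge lying on its back, black round case 60 mm across and 24 mm thick with a steel foot, about 100 mm long in all; origin under the case's centre. Leave alone.
- last: Green shoe last standing on its sole, 232 mm long (its x, toe at +x), 88 mm wide, 108 mm tall; origin under its middle. Leave alone.
- jar: Steel-grey jar with paper label and yellow cap, 68 mm across, 85 mm tall; origin at the centre of its underside. Leave alone.
Mind the look-alikes: they are no part of the job. Of the things that look like the coupon, the smallest one is meant. Of the things that look like the plate, the smaller one is meant.

How it is judged (in metres and radians):
On the way, in this order (a step that is already met when the one before it is completed fails the run):
1. a fingertip holds the clip's tab down, nose raised, before the coupon is beneath it (value of joint clip above 0.34 rad and contact force between the fingers and clip above 0.5 N and x of coupon in the frame of plate below -0.01 m), for 0.2 s.
2. with the tab still held down, the coupon has been pushed home to within 3 mm of the end stop (value of joint clip above 0.33 rad and contact force between the fingers and clip above 0.5 N and x of coupon in the frame of plate above -0.004 m), for 0.2 s.
At the end, for the whole second after the job is handed in: The coupon lies flat on the bed within 3 mm of the end stop, square to it within 0.12 rad, within 9 mm of the plate's centre line and at rest, with the released clip's nose pressing on it (over 1 N, clip angle 0.22 to 0.34 rad) (x of coupon in the frame of plate between -0.004 and 0.002 m and y of coupon in the frame of plate between -0.009 and 0.009 m and angle between the x axis of coupon and the x axis of plate, either way round below 0.12 rad and angle between coupon's own z axis and vertical below 0.08 rad and value of joint clip between 0.22 and 0.34 rad and contact force between clip and coupon above 1 N and linear speed of coupon below 0.01 m/s); the robot touches nothing.
It fails at once if the coupon is lifted more than 5 mm off the bed, or tipped up by more than 0.2 rad (z of coupon in the frame of plate above 0.023 m or angle between coupon's own z axis and vertical above 0.2 rad).
It fails at once if the spare coupon, gauge, last or jar is moved more than 15 mm (distance of any of spare, gauge, last, jar from where it was at the start of the episode above 0.015 m).
It also fails if it takes over 64 s, if anything falls off the work surface, if the arm or the gripper's body presses on something with over 40 N, if the wrist force passes 120 N, or if a joint passes its speed limit or range.

ROBOT

A 6-joint arm with a two-finger parallel gripper is mounted at the origin on the work surface. World frame = base frame: x ahead of the robot, y to its left, z up, the work surface at z = 0. Lengths are in mm, angles in rad, forces in N, time in s.
With the tool pointing down it reaches from about 225 to 875 mm from the base axis. Payload 3.4 kg.
Tool frame: the origin (TCP) lies midway between the tips of the shut fingers; the grasp point (between the pads) lies 19 mm behind it; x points along the fingers, z is the direction in which the jaws open and shut, and the axes are right-handed (so a half turn about x gives the same grasp; the last joint's range is limited). The gripper opens to 85 mm and grips with 20 to 120 N. Pads are 22 mm wide; open, the fingers measure 114 mm over their backs; the gripper's body (76 mm by 85 mm) begins 54 mm behind the grasp point. The pads swing forward as they close: fully open they stand 13 mm farther back than shut.
Start: joints at [1.102, 0.276, 1.505, -0, 1.361, -0.121], TCP at [195.995, 540.6, 231.328] pointing down, gripper open.
Joint ranges: [-2.89, 2.89], [-0.75, 2.08], [0.22, 2.7], [-1.18, 4.32], [0.11, 2.71], [-2.7, 2.7]. Speed limits (rad/s): [2.57, 2.57, 3.14, 3.14, 3.14, 3.14].

INTERFACE

Orientations are given as a 3x3 rotation matrix whose columns are the frame's x, y, z axes.
In Python, from station import arm gives the robot as it stands.
- The arm moves only by the tool move_arm, never from a script. Its argument "increments" is a list of rows, each a list of 3 entries, a list of its own where there are three numbers: the shift along the tool's x, y, z in cm, then the turn, a rotation vector about the tool's x, y, z in degrees, then the gripper command: -1 is shut, 1 is fully open, values between are in proportion. In form: [[[tx, ty, tz], [ax, ay, az], jaw], ...]. A call has 1 to 5 rows; each row shifts and turns the commanded pose from where the row before left it, along the tool's axes as they then stand; what a row does not reach is not made up. A row lasts 1/10 s, in which the tool goes at most 50 mm and 8.59 degrees, less where a joint would pass 70% of its speed; a pose out of reach is approached as far as the arm can. A call with a gripper value outside its range is refused whole. The fingers move at their own pace and stop on an object; "grip_force" is the grip in N (left out, the last holds). Time passes only in rows, so rows that do not move let the fingers close. It gives the time, the measured TCP pose, the force and the opening at its end, in the units of the state.
- arm.state(): the state, without advancing time (a new reading comes with each control period).
- arm.snapshot(name): name is "scene" or "top"; returns a dict with "pixels" (420x560x3 uint8, red, green, blue), "fx", "fy", "cx", "cy" (pixels), "R" (3x3) and "t" (3): a world point X has camera coordinates R X + t. Camera axes: x right, y down, z forward; pixel columns grow to the right and rows downward; lengths in mm; the calibration is good to about 2 mm. A picture is of the moment at which its call begins. There is no depth.
- arm.sign_off(): hands the job in, once; it reports no verdict.
The state is a dict: "t": time; "joints": joint angles; "qd": joint speeds; "effort": joint torques, N m; "ee_pos": TCP position; "eef_rot": TCP orientation; "contact_force": force on the tool from outside, world axes, zero at the start; "moment": the same for the moment, N m; "width": finger opening in mm.
Only numpy, scipy, OpenCV 4.12 (cv2) and the standard library are available. Lean on these libraries where they do the work, as an engineer would, in place of code of your own. Each camera call takes 0.05 s, during which the arm holds its last target. There are 200 camera calls.

## Working session

There is one attempt and no reset: what is moved stays moved. The work goes in short steps, Python scripts to look and compute and a tool call to move; the robot and the scene stay as the last step left them, time stands still between calls to the robot, and variables do not carry over. Pictures are saved under pics/ and viewed, about 8 in all and at most 12, crops included, and the job is handed in when it is done.

Besides the shell and the picture viewer there is one more tool, called after "Call:" as name(argument=value, ...) on one line, values as JSON. move_arm: Moves the arm, as the interface text tells. Its arguments: {"type":"object","properties":{"increments":{"type":"array","items":{"type":"array"}},"grip_force":{"type":"number"}},"required":["increments"]}

```bash
mkdir -p pics; cat > h.py <<'E'
import numpy as np, cv2
from station import arm
def snap(n):
    s=arm.snapshot(n); return s, cv2.cvtColor(np.asarray(s["pixels"],dtype=np.uint8),cv2.COLOR_RGB2BGR)
def ray(s,u,v,z):
    R=np.array(s["R"]);t=np.array(s["t"]);c=-R.T@t
    d=R.T@np.array([(u-s["cx"])/s["fx"],(v-s["cy"])/s["fy"],1]);return c+d*(z-c[2])/d[2]
def proj(s,X):
    p=np.array(s["R"])@np.array(X)+np.array(s["t"]);return s["fx"]*p[0]/p[2]+s["cx"],s["fy"]*p[1]/p[2]+s["cy"]
E
python3 - <<'E'
from h import *
for n in("scene","top"):
    s,i=snap(n);cv2.imwrite(f"pics/{n}0.png",i);R=np.array(s["R"]);print(n,s["fx"],-R.T@np.array(s["t"]),R.round(2).tolist())
st=arm.state();print(st["t"],st["width"],np.array(st["eef_rot"]).round(3))
E
```

```text
scene 384.18945566494983 [992.82842499  36.67352659 710.71734779] [[-0.07, 1.0, -0.01], [0.81, 0.05, -0.58], [-0.58, -0.05, -0.81]]
top 418.758356666694 [ 435.74276771   -8.82785365 1052.71236346] [[-0.01, -1.0, -0.03], [-1.0, 0.01, -0.1], [0.1, 0.03, -0.99]]
0.1 85.15950599818204 [[-0.001 -0.94   0.341]
 [-0.001  0.341  0.94 ]
 [-1.     0.    -0.002]]
```

View pics/scene0.png

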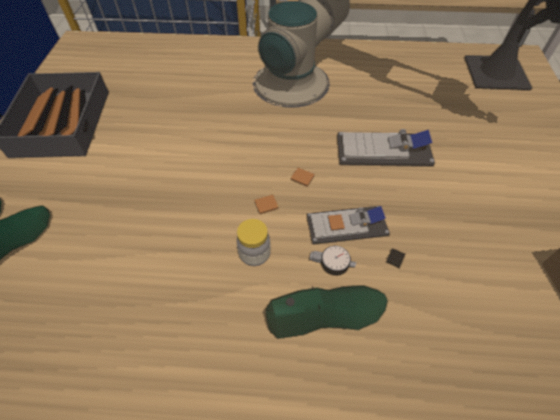

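View pics/top0.png

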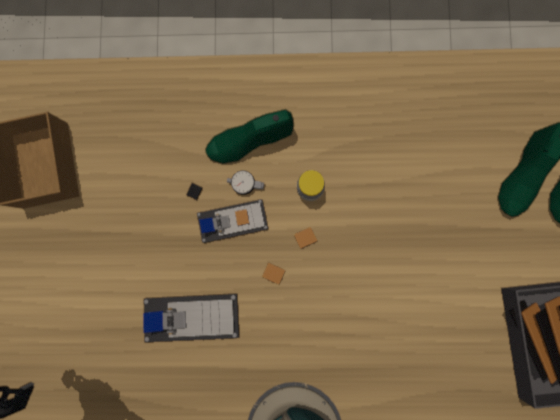

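Candidates. Coupon: orange at top view (242,217) on the small plate, with loose ones at (305,238) and (273,273), plus pieces in the crate at (540,340). Plate: small at (233,221), larger at (190,318). I choose the small plate (233,221) and the coupon on it (242,217). Next is a crop to check this, and measurements.

```bash
cat > m.py <<'E'
from h import *
def blobs(s,i,roi,z,lo,hi,name):
    x0,y0,x1,y1=roi; k=4
    c=cv2.resize(i[y0:y1,x0:x1],None,fx=k,fy=k,interpolation=cv2.INTER_CUBIC)
    m=cv2.inRange(cv2.cvtColor(c,cv2.COLOR_BGR2HSV),lo,hi)
    cs,_=cv2.findContours(m,cv2.RETR_EXTERNAL,cv2.CHAIN_APPROX_NONE)
    if not cs: print(name,"none");return
    g=max(cs,key=cv2.contourArea).reshape(-1,2)
    W=np.array([ray(s,(u+.5)/k-.5+x0,(v+.5)/k-.5+y0,z)[:2] for u,v in g],dtype=np.float32)
    r=cv2.minAreaRect(W);b=cv2.boxPoints(r)
    print(name,"c",np.round(r[0],1),"size",np.round(r[1],1),"ang",round(r[2],1),"corners",b.round(1).tolist());return r
ORG=((3,130,110),(16,255,255));BLU=((105,120,40),(130,255,255))
E
python3 - <<'E'
from m import *
s,i=snap("top");roi=(190,190,280,250)
blobs(s,i,roi,26,*ORG,"coupon top");blobs(s,i,roi,32,*BLU,"tab top")
blobs(s,i,roi,18,(0,0,110),(180,45,255),"bed");
for r,n in(((290,222,322,252),"c2"),((258,258,290,290),"c3")): blobs(s,i,r,8,*ORG,n)
s2,j=snap("scene");roi=(300,195,400,250)
blobs(s2,j,roi,26,*ORG,"coupon sc");blobs(s2,j,roi,32,*BLU,"tab sc");blobs(s2,j,roi,18,(0,0,110),(180,45,255),"bed sc")
a=cv2.resize(i[190:255,185:285],(800,520),interpolation=cv2.INTER_CUBIC);cv2.imwrite("pics/crop1.png",a)
b=cv2.resize(j[195:255,300:400],(800,480),interpolation=cv2.INTER_CUBIC);cv2.imwrite("pics/crop2.png",b)
E
```

```text
coupon top c [516.1 122. ] size [33.2 26.8] ang 10.2 corners [[497.3999938964844, 132.3000030517578], [502.20001220703125, 105.9000015258789], [534.7999877929688, 111.80000305175781], [530.0999755859375, 138.10000610351562]]
tab top c [496.9 207.8] size [37.2 32.1] ang 11.6 corners [[475.3999938964844, 219.8000030517578], [481.8999938964844, 188.39999389648438], [518.2999877929688, 195.8000030517578], [511.8999938964844, 227.3000030517578]]
bed c [513.9 127.1] size [ 65.7 118.5] ang 14.3 corners [[467.3999938964844, 176.3000030517578], [496.79998779296875, 61.599998474121094], [560.4000244140625, 77.9000015258789], [531.0999755859375, 192.60000610351562]]
c2 c [465.2 -34. ] size [40.8 48.4] ang 23.6 corners [[436.79998779296875, -20.0], [456.20001220703125, -64.30000305175781], [493.5, -48.0], [474.1000061035156, -3.5999999046325684]]
c3 c [377.2  46.1] size [47.9 41. ] ang 66.3 corners [[348.79998779296875, 32.29999923706055], [386.29998779296875, 15.899999618530273], [405.6000061035156, 59.79999923706055], [368.1000061035156, 76.19999694824219]]
coupon sc c [517.1 124.3] size [34.1 26.4] ang 10.9 corners [[497.8999938964844, 134.0], [502.8999938964844, 108.0999984741211], [536.4000244140625, 114.5999984741211], [531.4000244140625, 140.5]]
tab sc c [495.9 210.2] size [35.4 27.3] ang 10.5 corners [[476.1000061035156, 220.39999389648438], [481.0, 193.60000610351562], [515.7999877929688, 200.0], [510.79998779296875, 226.89999389648438]]
bed sc c [514.4 134.9] size [ 70.5 131.8] ang 11.7 corners [[466.5, 192.3000030517578], [493.20001220703125, 63.20000076293945], [562.2000122070312, 77.5], [535.5, 206.60000610351562]]
```

View pics/crop1.png

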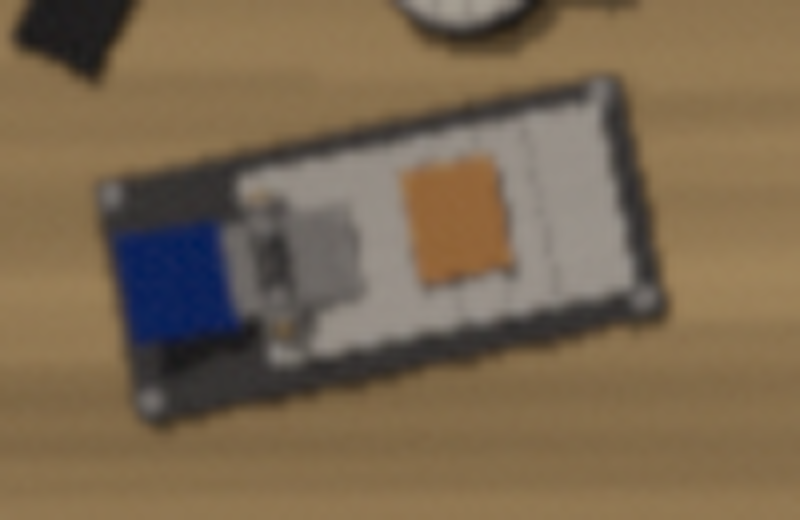

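View pics/crop2.png

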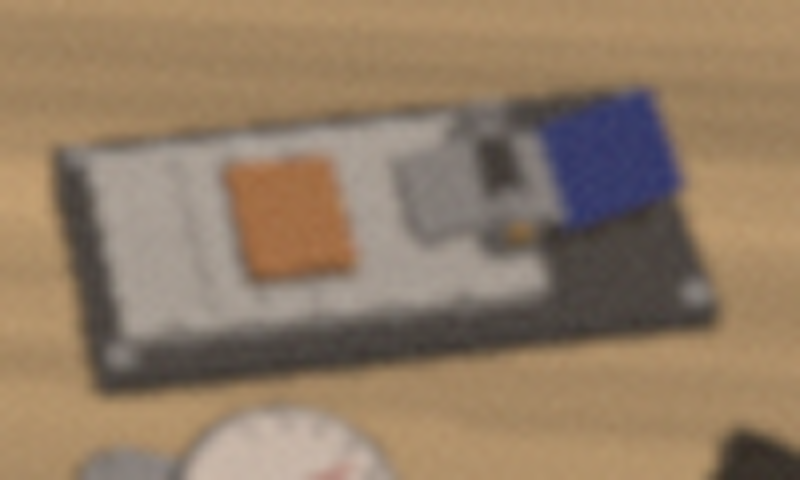

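```bash
cat > calc.py <<'E'
from h import *
s,i=snap("top");s2,j=snap("scene")
off=lambda P,x,y:[(a/8+x,b/8+y) for a,b in P]
T=np.array([ray(s,u,v,11)[:2] for u,v in off([(112,193),(602,90),(645,298),(152,402)],184.6,189.6)])
S=np.array([ray(s2,u,v,11)[:2] for u,v in off([(122,355),(695,293),(72,158)],299.6,194.6)])
print("top",T.round(1).tolist());print("scene",S.round(1).tolist())
e=[T[0]-T[1],T[3]-T[2],S[1]-S[0]]
for q in e: print(np.linalg.norm(q),np.degrees(np.arctan2(q[1],q[0])))
cT=T.mean(0);cS=(S[1]+S[2])/2;print("centres",cT,cS)
th=np.arctan2(*(e[0]+e[1])[::-1]);ux=np.array([np.cos(th),np.sin(th)]);uy=np.array([-ux[1],ux[0]])
for c,cp,tb in((cT,(516.1,122.),(496.9,207.8)),(cS,(517.1,124.3),(495.9,210.2))):
    o=c+8*ux;print("th",np.degrees(th),"origin",o.round(1))
    for p in(cp,tb):d=np.array(p)-o;print("  plate xy",(d@ux).round(1),(d@uy).round(1))
E
python3 calc.py
```

```text
top [[527.0, 232.7], [557.7, 78.4], [492.3, 65.2], [461.4, 219.4]]
scene [[554.3, 81.0], [524.1, 235.0], [490.5, 66.1]]
157.35759281930484 101.25886425443599
157.32826208230009 101.33558934370441
156.9798194546604 101.0994090461335
centres [509.57293816 148.93072089] [507.27627299 150.56526555]
th 101.29722322343481 origin [508.  156.8]
  plate xy -35.7 -1.1
  plate xy 52.2 0.9
th 101.29722322343481 origin [505.7 158.4]
  plate xy -35.7 -4.5
  plate xy 52.7 -0.5
```

Call:
move_arm(increments=[[[0,0,0],[-7.8,0,0],-1],[[0,0,0],[-7.8,0,0],-1],[[0,0,0],[-7.8,0,0],-1],[[0,0,0],[-7.8,0,0],-1],[[0,0,0],[0,0,0],-1]])

```text
t: 0.8
ee_pos: [196.0, 540.6, 231.2]
eef_rot: [[-0.0, -0.981, -0.195], [-0.0, -0.195, 0.981], [-1.0, 0.0, -0.0]]
contact_force: [-0.1, 0.1, -0.1]
width: 12.2
```

```bash
cat > go.py <<'E'
import sys
from h import *
TH=np.radians(101.25);O=np.array([507.2,157.5,0])
U=np.array([np.cos(TH),np.sin(TH),0]);V=np.array([-U[1],U[0],0])
st=arm.state();R=np.array(st["eef_rot"]);p=np.array(st["ee_pos"]);d=p-O
print("t",st["t"],"plate xyz",(d@U).round(1),(d@V).round(1),p[2].round(1),"yaw",np.degrees(np.arctan2(R[1,2],R[0,2])).round(2),"down",R[:,0].round(3),"w",round(st["width"],1),"F",np.round(st["contact_force"],1))
if len(sys.argv)>1:
    a=[float(v) for v in sys.argv[1:4]];g=O+a[0]*U+a[1]*V+np.array([0,0,a[2]]);print("tool cm",(R.T@(g-p)/10).round(2))
E
python3 go.py -80 -1 150
```

```text
t 0.8 plate xyz 436.4 230.5 231.2 yaw 101.26 down [-0. -0. -1.] w 12.2 F [-0.1  0.1 -0.1]
tool cm [  8.13 -23.14 -51.64]
```

Call:
move_arm(increments=[[[0,-1.75,-3.95],[0,0,0],-1],[[0,-1.75,-3.95],[0,0,0],-1],[[0,-1.75,-3.95],[0,0,0],-1],[[0,-1.75,-3.95],[0,0,0],-1],[[0,-1.75,-3.95],[0,0,0],-1]])

```text
t: 1.3
ee_pos: [321.1, 362.6, 231.4]
eef_rot: [[0.001, -0.981, -0.193], [0.0, -0.193, 0.981], [-1.0, -0.001, 0.0]]
contact_force: [0.8, 0.6, 0.3]
width: -0.6
```

Call:
move_arm(increments=[[[0,-1.75,-3.95],[0,0,0],-1],[[0,-1.75,-3.95],[0,0,0],-1],[[0,-1.75,-3.95],[0,0,0],-1],[[0,-1.75,-3.95],[0,0,0],-1],[[0,-1.75,-3.95],[0,0,0],-1]])

```text
t: 1.8
ee_pos: [445.6, 185.9, 231.5]
eef_rot: [[0.001, -0.981, -0.192], [0.0, -0.192, 0.981], [-1.0, -0.001, 0.0]]
contact_force: [0.5, 0.1, -0.2]
width: -0.2
```

Call:
move_arm(increments=[[[1.7,-1.8,-4],[0,0,0],-1],[[1.7,-1.8,-4],[0,0,0],-1],[[1.7,-1.8,-4],[0,0,0],-1],[[1.7,0,0],[0,0,0],-1],[[1.7,0,0],[0,0,0],-1]])

```text
t: 2.3
ee_pos: [522.2, 78.7, 145.4]
eef_rot: [[0.0, -0.982, -0.189], [0.0, -0.189, 0.982], [-1.0, -0.0, 0.0]]
contact_force: [-0.8, 0.3, -0.1]
width: -0.2
```

```bash
python3 go.py -85 -2 40; python3 - <<'E'
from h import *
_,a=snap("top");_,b=snap("scene")
cv2.imwrite("pics/g1.png",np.hstack([cv2.resize(a[160:270,180:300],(400,367),interpolation=3),cv2.resize(b[150:270,280:400],(400,367),interpolation=3)]))
E
```

```text
t 2.3 plate xyz -80.2 0.7 145.4 yaw 100.91 down [ 0.  0. -1.] w -0.2 F [-0.8  0.3 -0.1]
tool cm [10.54 -0.27 -0.48]
```

View pics/g1.png

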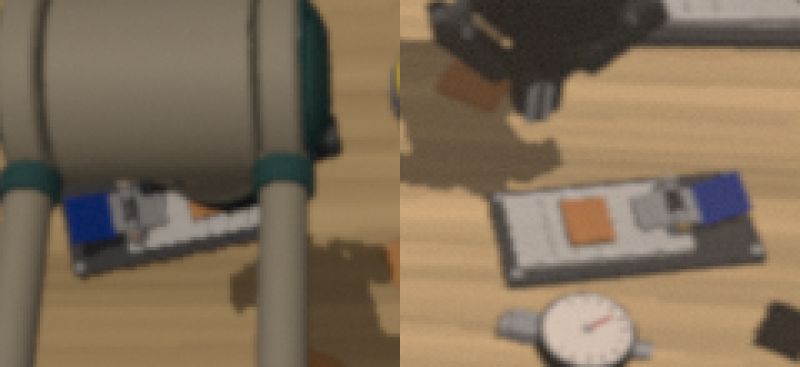

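The image shows shut fingertips at about (540,95) in the scene half, clear of the plate. The coupon and clip are untouched. Descending behind the coupon.

Call:
move_arm(increments=[[[3,-0.1,0.1],[-0.35,0,0],-1],[[3,-0.1,0.1],[0,0,0],-1],[[3,-0.1,0],[0,0,0],-1],[[2.0,0,0],[0,0,0],-1],[[0,0,0],[0,0,0],-1]])

```text
t: 2.9
ee_pos: [522.0, 83.2, 34.7]
eef_rot: [[-0.005, -0.98, -0.201], [-0.0, -0.201, 0.98], [-1.0, 0.005, 0.001]]
contact_force: [-0.8, 0.1, 0.5]
width: -0.0
```

```bash
python3 go.py -75 -2 21; python3 - <<'E'
from h import *
_,b=snap("scene")
cv2.imwrite("pics/g2.png",cv2.resize(b[180:260,295:400],(788,600),interpolation=3))
E
```

```text
t 2.9 plate xyz -75.8 -0.0 34.7 yaw 101.57 down [-0.005 -0.    -1.   ] w -0.0 F [-0.8  0.1  0.5]
tool cm [ 1.37 -0.2   0.08]
```

View pics/g2.png

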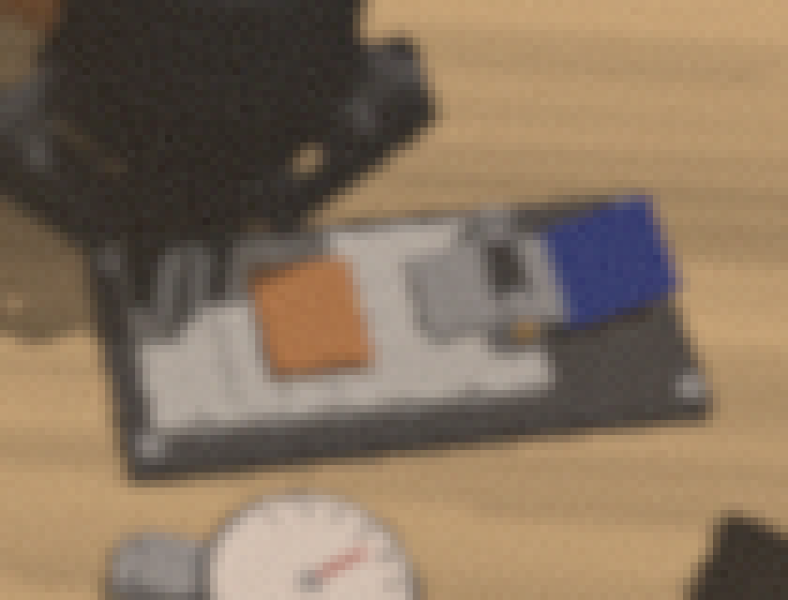

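Fingertips sit at about (175,310) in the crop, behind the coupon (310,315) and clear of it. Lowering to 21 mm and pushing gently forward.

Call:
move_arm(increments=[[[0.9,-0.1,0],[-0.2,0,0],-1],[[0.5,-0.1,0],[0,0,0],-1],[[0,0,0.5],[0,0,0],-1],[[0,0,0.5],[0,0,0],-1],[[0,0,0.5],[0,0,0],-1]])

```text
t: 3.45
ee_pos: [522.9, 98.5, 22.8]
eef_rot: [[0.001, -0.979, -0.205], [0.0, -0.205, 0.979], [-1.0, -0.001, 0.0]]
contact_force: [0.9, -0.2, -0.3]
width: -0.2
```

Call:
move_arm(increments=[[[0,0,0.4],[0,0,0],-1],[[0,0,0.4],[0,0,0],-1],[[0,0,0.1],[0,0,0],-1],[[0,0,0],[0,0,0],-1]])

```text
t: 3.85
ee_pos: [520.8, 107.0, 22.3]
eef_rot: [[0.0, -0.979, -0.205], [0.0, -0.205, 0.979], [-1.0, -0.0, 0.0]]
contact_force: [0.3, 0.4, -0.1]
width: 0.3
```

```bash
python3 go.py -50 -2 21; cat > cp.py <<'E'
from m import *
import go
s,j=snap("scene")
for n,z,c in(("coupon",26,ORG),("tab",32,BLU)):
    r=blobs(s,j,(295,190,405,250),z,*c,n)
    if r: d=np.array([*r[0],0])-go.O;print("  plate",(d@go.U).round(1),(d@go.V).round(1))
E
python3 cp.py
```

```text
t 3.85 plate xyz -52.2 -3.5 22.3 yaw 101.85 down [ 0.  0. -1.] w 0.3 F [ 0.3  0.4 -0.1]
tool cm [0.13 0.15 0.22]
t 3.85 plate xyz -52.2 -3.5 22.3 yaw 101.85 down [ 0.  0. -1.] w 0.3 F [ 0.3  0.4 -0.1]
coupon c [520.2 129.2] size [25.9 27. ] ang 12.9 corners [[504.5, 139.39999389648438], [510.5, 113.0999984741211], [535.7999877929688, 118.9000015258789], [529.7999877929688, 145.1999969482422]]
  plate -30.3 -7.2
tab c [496.3 210.3] size [35.7 28.4] ang 11.6 corners [[475.8999938964844, 220.60000610351562], [481.6000061035156, 192.8000030517578], [516.5999755859375, 200.0], [510.8999938964844, 227.8000030517578]]
  plate 53.9 0.4
```

Call:
move_arm(increments=[[[0,0.1,0.3],[0.5,0,0],-1],[[0,0,0.2],[0,0,0],-1],[[0,0,0.1],[0,0,0],-1],[[0,0,-0.5],[0,0,0],-1],[[0,0,-1],[0,0,0],-1]])

```text
t: 4.4
ee_pos: [521.6, 97.6, 22.3]
eef_rot: [[0.0, -0.98, -0.197], [0.0, -0.197, 0.98], [-1.0, -0.0, 0.0]]
contact_force: [1.0, -0.7, -0.1]
width: -0.3
```

Call:
move_arm(increments=[[[-2,0,-0.5],[0,0,0],-1],[[-4,0,0],[0,0,0],1],[[-2,0,1],[0,0,0],1],[[0,0,2],[0,0,0],1],[[0,0,3],[0,0,0],1]])

```text
t: 4.9
ee_pos: [512.1, 150.5, 103.5]
eef_rot: [[0.003, -0.981, -0.194], [-0.0, -0.194, 0.981], [-1.0, -0.003, -0.001]]
contact_force: [0.5, 0.4, -1.1]
width: 58.0
```

```bash
python3 cp.py; python3 go.py 1 -2 50
```

```text
t 4.9 plate xyz -7.9 -3.4 103.5 yaw 101.16 down [ 0.003 -0.    -1.   ] w 58.0 F [ 0.5  0.4 -1.1]
coupon c [513.9 133.9] size [34.2 26.6] ang 11.5 corners [[494.5, 143.5], [499.79998779296875, 117.4000015258789], [533.2999877929688, 124.19999694824219], [528.0, 150.3000030517578]]
  plate -24.5 -2.0
tab c [496.1 210.1] size [36.3 28.8] ang 11.2 corners [[475.5, 220.60000610351562], [481.1000061035156, 192.39999389648438], [516.7000122070312, 199.5], [511.1000061035156, 227.6999969482422]]
  plate 53.7 0.7
t 4.95 plate xyz -2.9 -2.5 103.0 yaw 101.25 down [ 0.001  0.004 -1.   ] w 65.1 F [-0.8  2.5  0. ]
tool cm [5.3  0.06 0.37]
```

Call:
move_arm(increments=[[[2,0,0],[0,0,0],1],[[2,0,0],[0,0,0],1],[[2,0,0],[0,0,0],1],[[0,0,0],[0,0,0],1],[[0,0,0],[0,0,0],1]])

```text
t: 5.45
ee_pos: [510.9, 151.0, 42.3]
eef_rot: [[-0.001, -0.981, -0.196], [-0.0, -0.196, 0.981], [-1.0, 0.001, -0.0]]
contact_force: [-0.0, -0.3, 0.0]
width: 85.3
```

```bash
python3 go.py -2.5 -2 30;python3 - <<'E'
from h import *
_,b=snap("scene")
cv2.imwrite("pics/g3.png",cv2.resize(b[180:260,295:400],(788,600),interpolation=3))
E
```

```text
t 5.45 plate xyz -7.1 -2.4 42.3 yaw 101.29 down [-0.001 -0.    -1.   ] w 85.3 F [-0.  -0.3  0. ]
tool cm [1.23 0.04 0.46]
```

View pics/g3.png

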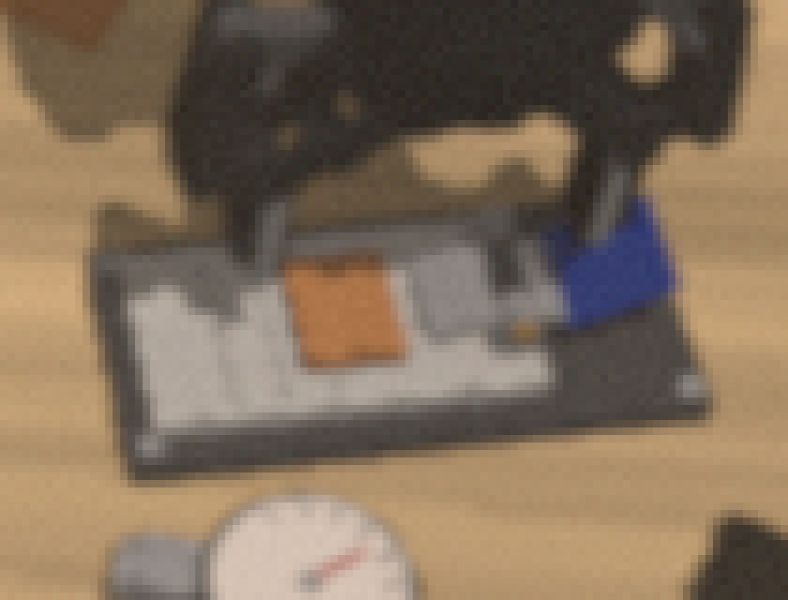

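Finger B's tip is at about (265,265), behind the coupon (345,305); finger A's tip at about (600,235) is over the blue tab. Lowering in line.

Call:
move_arm(increments=[[[0.4,0,0.2],[0,0,0],1],[[0.8,0,0.2],[0,0,0],1],[[0.5,0,0],[0,0,0],1],[[0.5,0,0],[0,0,0],1],[[0,0,0],[0,0,0],1]])

```text
t: 6.0
ee_pos: [509.3, 155.5, 19.5]
eef_rot: [[-0.002, -0.98, -0.197], [-0.0, -0.197, 0.98], [-1.0, 0.002, 0.0]]
contact_force: [-0.1, 0.6, 0.7]
width: 85.6
```

Call:
move_arm(increments=[[[0.3,0,0],[0,0,0],1],[[0.3,0,0],[0,0,0],1],[[0.2,0,0],[0,0,0],1],[[0.2,0,0],[0,0,0],1],[[0,0,0],[0,0,0],1]])

```text
t: 6.5
ee_pos: [510.5, 154.9, 10.5]
eef_rot: [[0.001, -0.98, -0.197], [-0.001, -0.197, 0.98], [-1.0, -0.001, -0.001]]
contact_force: [0.3, -3.8, 5.3]
width: 85.4
```

```bash
python3 go.py -2.5 -2 8; python3 cp.py
```

```text
t 6.5 plate xyz -3.2 -2.7 10.5 yaw 101.35 down [ 0.001 -0.001 -1.   ] w 85.4 F [ 0.3 -3.8  5.3]
tool cm [0.25 0.07 0.07]
t 6.5 plate xyz -3.2 -2.7 10.5 yaw 101.35 down [ 0.001 -0.001 -1.   ] w 85.4 F [ 0.3 -3.8  5.3]
coupon c [518.3 134.5] size [25.5 27.8] ang 9.9 corners [[503.3999938964844, 146.0], [508.20001220703125, 118.5999984741211], [533.2999877929688, 123.0], [528.5, 150.39999389648438]]
  plate -24.7 -6.5
tab c [510.7 209. ] size [15.3 33.3] ang 26.4 corners [[496.3999938964844, 220.5], [511.20001220703125, 190.6999969482422], [524.9000244140625, 197.5], [510.1000061035156, 227.3000030517578]]
  plate 49.8 -13.4
```

Call:
move_arm(increments=[[[0.15,0,0],[0,0,0],1],[[0.1,0,0],[0,0,0],1],[[0,0,0],[0,0,0],1],[[0,0,0],[0,0,0],1]])

```text
t: 6.95
ee_pos: [510.7, 154.8, 8.4]
eef_rot: [[0.001, -0.98, -0.197], [-0.001, -0.197, 0.98], [-1.0, -0.001, -0.001]]
contact_force: [-0.7, -5.2, 7.1]
width: 85.2
```

```bash
python3 go.py;python3 - <<'E'
from h import *
_,b=snap("scene")
cv2.imwrite("pics/g4.png",cv2.resize(b[180:260,295:400],(788,600),interpolation=3))
E
```

```text
t 6.95 plate xyz -3.3 -2.9 8.4 yaw 101.35 down [ 0.001 -0.001 -1.   ] w 85.2 F [-0.7 -5.2  7.1]
```

View pics/g4.png

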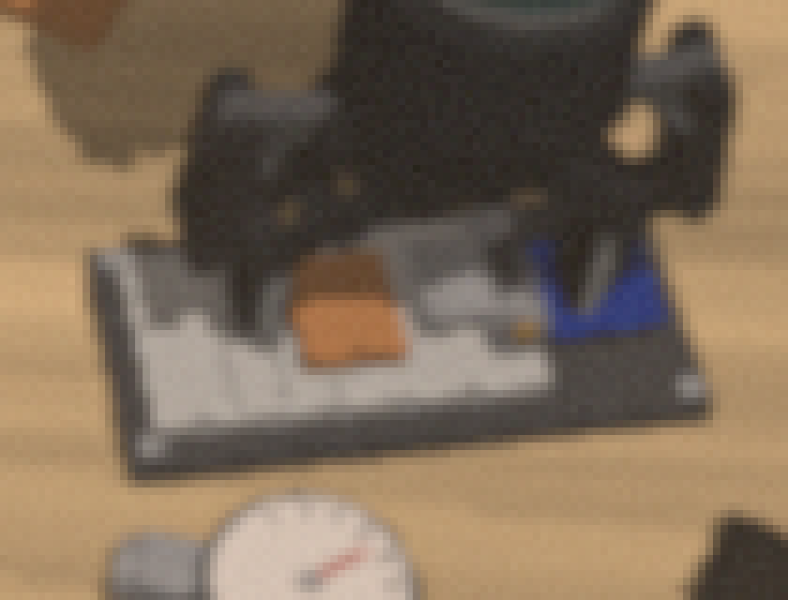

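Tab is visibly level, at about (600,300), with coupon waiting at about (350,310). Press 1 mm more and hold, then slide.

Call:
move_arm(increments=[[[0.1,-0.05,0],[0,0,0],1],[[0,0,0],[0,0,0],1],[[0,0,0],[0,0,0],1],[[0,0,0],[0,0,0],1],[[0,0,0],[0,0,0],1]])

```text
t: 7.5
ee_pos: [510.9, 154.9, 7.5]
eef_rot: [[0.001, -0.98, -0.197], [-0.001, -0.197, 0.98], [-1.0, -0.001, -0.001]]
contact_force: [-0.4, -6.5, 8.3]
width: 85.5
```

Call:
move_arm(increments=[[[0,0,0.3],[0,0,0],1],[[0,0,0.3],[0,0,0],1],[[0,0,0.3],[0,0,0],1],[[0,0,0.3],[0,0,0],1],[[0,0,0],[0,0,0],1]])

```text
t: 8.0
ee_pos: [508.8, 167.9, 7.1]
eef_rot: [[0.002, -0.981, -0.196], [0.001, -0.196, 0.981], [-1.0, -0.002, 0.0]]
contact_force: [1.1, -1.5, 3.5]
width: 85.1
```

```bash
python3 go.py; python3 cp.py|grep -v tool
```

```text
t 8.0 plate xyz 9.9 -3.6 7.1 yaw 101.32 down [ 0.002  0.001 -1.   ] w 85.1 F [ 1.1 -1.5  3.5]
t 8.0 plate xyz 9.9 -3.6 7.1 yaw 101.32 down [ 0.002  0.001 -1.   ] w 85.1 F [ 1.1 -1.5  3.5]
coupon c [518.  142.3] size [22.8 27.9] ang 9.3 corners [[504.5, 154.1999969482422], [509.0, 126.69999694824219], [531.5, 130.39999389648438], [527.0, 157.89999389648438]]
  plate -17.0 -7.6
tab c [511.7 206.3] size [18.9 28.6] ang 9.1 corners [[500.1000061035156, 218.89999389648438], [504.6000061035156, 190.6999969482422], [523.2999877929688, 193.6999969482422], [518.7999877929688, 221.89999389648438]]
  plate 47.0 -13.9
```

Call:
move_arm(increments=[[[-0.12,0.05,0.15],[0,0,0],0.93],[[-0.11,0.05,0.15],[0,0,0],0.86],[[-0.1,0,0.15],[0,0,0],0.79],[[-0.1,0,0.05],[0,0,0],0.72],[[0,0,0],[0,0,0],0.72]])

```text
t: 8.55
ee_pos: [506.5, 172.9, 11.2]
eef_rot: [[0.001, -0.981, -0.196], [0.001, -0.196, 0.981], [-1.0, -0.001, 0.001]]
contact_force: [1.6, 2.2, 3.4]
width: 73.5
```

```bash
python3 cp.py|grep -v tool
```

```text
t 8.55 plate xyz 15.2 -2.3 11.2 yaw 101.3 down [ 0.001  0.001 -1.   ] w 73.5 F [1.6 2.2 3.4]
coupon c [514.  152.5] size [25.4 27.2] ang 11.6 corners [[498.79998779296875, 163.3000030517578], [504.29998779296875, 136.60000610351562], [529.2000122070312, 141.6999969482422], [523.7000122070312, 168.39999389648438]]
  plate -6.2 -5.7
tab c [511.5 206.5] size [19.5 28.7] ang 6.2 corners [[500.29998779296875, 219.6999969482422], [503.3999938964844, 191.1999969482422], [522.7999877929688, 193.3000030517578], [519.7000122070312, 221.8000030517578]]
  plate 47.2 -13.8
```

Call:
move_arm(increments=[[[-0.09,0,0.15],[0,0,0],0.65],[[-0.08,0,0.15],[0,0,0],0.59],[[0,0,0],[0,0,0],0.59],[[0,0,0],[0,0,0],0.59]])

```text
t: 9.0
ee_pos: [505.8, 175.0, 12.8]
eef_rot: [[0.0, -0.981, -0.196], [0.0, -0.196, 0.981], [-1.0, -0.0, -0.0]]
contact_force: [3.2, -1.4, 5.8]
width: 68.1
```

```bash
python3 cp.py|grep -v tool
```

```text
t 9.0 plate xyz 17.5 -2.1 12.8 yaw 101.32 down [ 0.  0. -1.] w 68.1 F [ 3.2 -1.4  5.8]
coupon c [519.4 156.4] size [28.7 22.8] ang 53.3 corners [[501.6000061035156, 151.6999969482422], [519.9000244140625, 138.10000610351562], [537.0999755859375, 161.10000610351562], [518.7999877929688, 174.6999969482422]]
  plate -3.5 -11.7
tab c [511.1 206.1] size [20.8 28.3] ang 8.1 corners [[498.79998779296875, 218.60000610351562], [502.79998779296875, 190.60000610351562], [523.4000244140625, 193.60000610351562], [519.4000244140625, 221.60000610351562]]
  plate 46.9 -13.3
```

```bash
python3 - <<'E'
from h import *
_,b=snap("scene")
cv2.imwrite("pics/g5.png",cv2.resize(b[190:250,310:390],(800,600),interpolation=3))
E
```

```text
(no output)
```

View pics/g5.png

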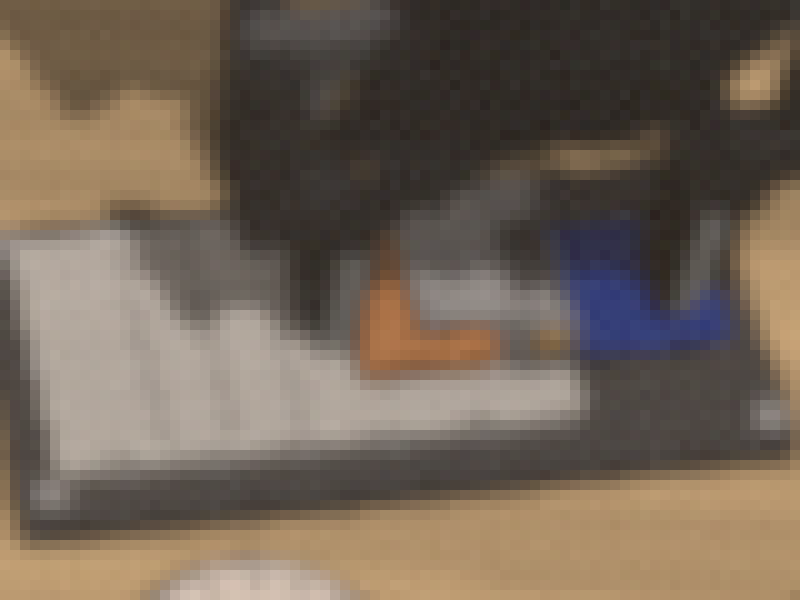

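Coupon (about 430,340) lies square under the raised nose, with the tab still down (650,310). A further gentle nudge will show whether it is against the stop.

Call:
move_arm(increments=[[[0,0,0.1],[0,0,0],0.59],[[0,0,0.05],[0,0,0],0.59],[[0,0,0],[0,0,0],0.59],[[0,0,0],[0,0,0],0.59]])

```text
t: 9.5
ee_pos: [505.5, 175.6, 12.9]
eef_rot: [[0.0, -0.98, -0.197], [-0.001, -0.197, 0.98], [-1.0, 0.0, -0.001]]
contact_force: [1.3, -3.6, 5.9]
width: 67.8
```

```bash
python3 go.py
```

```text
t 9.5 plate xyz 18.1 -1.9 12.9 yaw 101.36 down [ 0.    -0.001 -1.   ] w 67.8 F [ 1.3 -3.6  5.9]
```

Call:
move_arm(increments=[[[0,0,0.15],[0,0,0],0.59],[[0,0,0.05],[0,0,0],0.59],[[0,0,0],[0,0,0],0.59],[[0,0,0],[0,0,0],0.59]])

```text
t: 9.9
ee_pos: [505.4, 176.0, 13.0]
eef_rot: [[0.001, -0.98, -0.198], [-0.004, -0.198, 0.98], [-1.0, 0.0, -0.004]]
contact_force: [3.2, -8.7, 6.4]
width: 68.2
```

```bash
python3 go.py
```

```text
t 9.9 plate xyz 18.4 -1.8 13.0 yaw 101.44 down [ 0.001 -0.004 -1.   ] w 68.2 F [ 3.2 -8.7  6.4]
```

Stopped dead with force rising, so it is home. Easing back about 3 mm, then lifting straight up.

Call:
move_arm(increments=[[[0,0,-0.3],[0,0,0],0.59],[[0,0,-0.3],[0,0,0],0.59],[[-0.4,0,0],[0,0,0],0.59],[[-0.5,0,0],[0,0,0],0.59],[[-0.8,0,0],[0,0,0],0.59]])

```text
t: 10.4
ee_pos: [504.5, 172.2, 29.3]
eef_rot: [[-0.004, -0.98, -0.197], [-0.001, -0.197, 0.98], [-1.0, 0.004, -0.0]]
contact_force: [0.9, 0.3, 0.5]
width: 68.1
```

Call:
move_arm(increments=[[[-2,0,0],[0,0,0],0.59],[[-4,0,0],[0,0,0],0.59],[[-4,0,0],[0,0,0],0.59],[[-4,0,0],[0,0,0],0.59],[[-4,0,0],[0,0,0],0.59]])

```text
t: 10.9
ee_pos: [505.1, 172.3, 211.5]
eef_rot: [[-0.001, -0.98, -0.197], [-0.001, -0.197, 0.98], [-1.0, 0.001, -0.0]]
contact_force: [0.8, -0.1, 0.1]
width: 67.9
```

Call:
move_arm(increments=[[[0,4.5,0],[0,0,0],0.59],[[0,4.5,0],[0,0,0],0.59],[[0,4.5,0],[0,0,0],0.59],[[0,4.5,0],[0,0,0],0.59],[[0,0,0],[0,0,0],0.59]])

```text
t: 11.4
ee_pos: [322.0, 135.9, 209.1]
eef_rot: [[-0.006, -0.98, -0.197], [-0.002, -0.197, 0.98], [-1.0, 0.007, -0.0]]
contact_force: [-0.6, -0.1, 0.1]
width: 68.0
```

```bash
python3 cp.py|grep -v tool; python3 - <<'E'
from h import *
_,a=snap("scene");_,b=snap("top")
cv2.imwrite("pics/g6.png",np.hstack([cv2.resize(x,(400,300),interpolation=3) for x in (a[190:250,310:390],b[190:250,190:270])]))
E
```

```text
t 11.4 plate xyz 14.9 185.8 209.1 yaw 101.38 down [-0.006 -0.002 -1.   ] w 68.0 F [-0.6 -0.1  0.1]
coupon c [508.5 157.7] size [34.  27.4] ang 10.0 corners [[489.3999938964844, 168.1999969482422], [494.1000061035156, 141.1999969482422], [527.5999755859375, 147.10000610351562], [522.9000244140625, 174.10000610351562]]
  plate -0.1 -1.3
tab c [502.8 207. ] size [33.7 29.3] ang 9.6 corners [[483.79998779296875, 218.6999969482422], [488.6000061035156, 189.6999969482422], [521.9000244140625, 195.39999389648438], [517.0, 224.3000030517578]]
  plate 49.4 -5.4
```

View pics/g6.png

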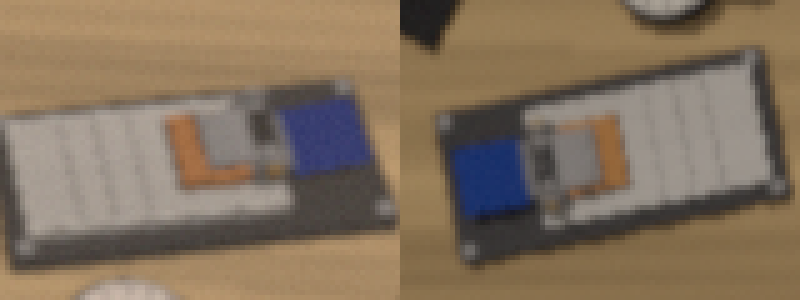

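Both views show the coupon square under the nose, scene half (205,150) and top half (605,155). The clip rests on it, and the tab is part-way up. Measured plate position is x ≈ -0.1, y ≈ -1.3 mm, yaw within about 1.3° of the plate. Handing in.

```bash
python3 -c "
from station import arm
print(arm.sign_off())"
```

```text
the job is handed in; nothing more can be done
None
```

The coupon is loaded against the end stop with the clip closed on it, and the job is handed in at about 11.5 s; no verdict was reported.

**What I did:**
- With the fingers shut, I slid the coupon to about x = -24 mm on the plate.
- I then opened the gripper and pressed the blue tab down with one fingertip, with about 8 N vertical force.
- The other fingertip pushed the coupon under the raised nose until it stopped and the push force rose to about 9 N.
- I eased back 3 to 4 mm, lifted straight up and moved clear.

**Last checks:**
- **Coupon:** it measured at plate x ≈ -0.1 mm, y ≈ -1.3 mm, square within about 1.3°. The x value is about 1 mm beyond the nominal home of -1 mm, within the camera's error of about 2 mm.
- **Clip:** both views show the nose resting on the coupon and the tab part-way up. I judged the clip angle and nose force only from the images and the spring description.
- **Robot:** contact force was about 0 at the end.
- **Gauge, spare, last and jar:** no move went near them, and the gauge and spare looked undisturbed in the crops. I did not re-measure any of the four.

Some coupon readings during the push disagreed (one showed y = -11.7 mm and a 53° angle). In those frames a finger and the nose partly hid the coupon, and the clear final view did not repeat them.

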